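# Load the bench strop onto its ramp stand until the catches hold it

### The job

Get the strop ready for use: take the blue sanding block off the strop stand and lay it in the black tray, then set the strop, leather side up, on the foot of the ramp and push it up between the rails until it rests against the top stop and both sprung catches have come up behind it. Leave everything else on the table where it is.

Things in the scene. Friction and masses are not known exactly. Their poses are not given: they have to be found in the camera images.
- stand: Strop stand, fixed: beech ramp 335 long, 136 wide. Origin on the table under the middle of its low edge; x points level uphill, y left as one looks uphill, z up. The bed is one flat 8 degree slope, 8 above the table at the low edge. u = distance from the low edge along the slope. u 0 to 129: open foot, no rails. u 130 to 182: flared guides 12.5 high narrow to 105 apart.
- ramp_mouth (a point): Start of the channel (u = 182, on the bed, middle). From here to u = 316 the side rails stand 105 apart and brass keeper strips reach 8 inwards over the bed, undersides 12.5 above it, leaving 89 open between them (strip ends bent up from u = 162). So a strop can enter only by sliding up from the foot.
- ramp_stop (a point): Foot of the top stop (u = 316, on the bed, middle): black rubber face on a wooden bar 24 high across the bed.
- ramp_foot (a point): Where the strop's centre lies when it is set down on the foot (u = 78, middle, 14.5 off the bed): its upper end then lies at u = 148, between the flared guides, 14 short of the strips.
- ramp_home (a point): Where the strop's centre lies when the strop rests against the top stop (u = 246, middle, 14.5 off the bed), 168 up the slope from ramp_foot; its lower end is then at u = 176, just outside the strips.
- catch_left (a joint): Left sprung catch, rad: 0 = up, 6 proud of the bed; about 0.13 = pressed flush. Steel leaf 12 wide, 36 left of the middle, hinged at its low end (u = 129), rising uphill to a steep end at u = 174. A strop slides over it uphill (0.6 N presses it flush); once the strop's lower end has passed, it springs up behind it and stops it sliding back.
- catch_right (a joint): The same for the right sprung catch, 36 right of the bed's middle.
- strop_centre (a point): Centre of the loose bench strop, half-way up. 140 long (x axis), 29 high, about 0.35 kg: beech sole 140x100x10, on it a darker wooden body 56 wide up to 26, then a brown leather face 3 thick (z axis: up out of it). Both ends alike and flat. Grip it across the 56 wide body above the sole, whose flanges stand out 22 each side. Sole: 2.5 play each side in the channel.
- sanding_block_centre (a point): Centre of the blue sanding block, 85 (x axis) x 35 (y) x 28 (z). At the start it lies flat on the foot of the ramp, long side roughly up and down the slope, in the strop's way.
- tray_floor (a point): Middle of the inner floor of the black plastic tray, 3 above the table. The tray is fixed, 150 (x axis) x 188 (y axis) over the rim, 46 high, walls sloping outwards; flat floor about 92 (x) by 100 (y). (Beware of the fixed desk lamp on the left: its head hangs 354 above the table over x 460 to 510, y 350 to 550, world mm.)
- wax: Bystander, to be left alone: beeswax, a round amber cake 48 across, 16 high. Origin at the centre of its underside.
- cutter: Bystander, to be left alone: yellow rotary cutter lying flat, 45x167x24. Origin at the centre of its underside.
- weight: Bystander, to be left alone: brown leather-covered pattern weight, a 61 cube, 54 high. Origin at the centre of its underside.
- stitch_awl: Bystander, to be left alone: awl with a brown wooden handle lying flat, 27x135x20. Origin at the centre of its underside.
- groover: Bystander, to be left alone: red-handled groover lying flat, 23x123x17. Origin at the centre of its underside.
- snap_pot: Bystander, to be left alone: white lidded snap pot, 69 across, 31 high. Origin at the centre of its underside.
- pen_pink: Bystander, to be left alone: pink marker lying flat, 14x136x10. Origin at the centre of its underside.
Not all that is in view belongs to the job. What is shaped like the part that bears sanding_block_centre but turquoise is not meant.

How it is judged:
By the outcome, as a careful person would: the job done as asked, in the order asked, and still so for the second after the job is handed in, with the robot touching nothing.
It also fails if it takes over 72 s, if anything falls off the work surface, if the arm or the gripper's body presses on something with over 40 N, if the wrist force passes 120 N, or if a joint passes its speed limit or range.

### The arm

A 6-joint arm with a two-finger parallel gripper is mounted at the origin on a cart in front of the work surface, level with it; the furniture and walls round the work are solid. World frame = base frame: x ahead of the robot, y to its left, z up, the work surface at z = 0. Lengths are in mm, angles in rad, forces in N, time in s.
With the tool pointing down it reaches from about 350 to 775 mm from the base axis. Payload 5.5 kg.
Tool frame: the origin (TCP) lies between the finger pads; the fingertips stand ctrl.finger_overhang ahead of it and the grasp point (between the pads) lies 8 mm behind it (ctrl.finger_overhang is the distance from the TCP to the fingertips, in mm); z points along the fingers, y is the line along which they close (so a half turn about z gives the same grasp; the last joint's range is limited). The gripper opens to 85 mm and grips with 20 to 120 N. Pads are 22 mm wide; open, the fingers measure 114 mm over their backs; the gripper's body (76 mm by 85 mm) begins 54 mm behind the grasp point. The pads swing forward as they close: fully open they stand 13 mm farther back than shut.
Start: joints at [1.031, 0.313, 0.046, 1.304, 0, 1.431], TCP at [223.837, 529.686, 242.323] pointing down, gripper open.
Joint ranges: [-2.76, 2.76], [-0.86, 1.69], [-1.03, 1.26], [-2.2, 2.34], [-1.47, 1.5], [-3.14, 3.14]. Speed limits (rad/s): [2.57, 2.57, 3.14, 3.14, 3.14, 3.14].

### API

Orientations are given as a unit quaternion [x, y, z, w].
In Python, from bench import ctrl, get_image, calibration, job gives the robot as it stands.
- The arm moves only by the tool jog_arm, never from a script. Its argument "moves" is a list of rows, each a list of 7 numbers: the shift along the tool's x, y, z normalised to -1 to 1, where 1 is 1 m, then the turn, a rotation vector about the tool's x, y, z normalised to -1 to 1, where 1 is 90 degrees, then the opening, from 0 (shut) to 1 (fully open). In form: [[tx, ty, tz, wx, wy, wz, gripper], ...]. A call has 1 to 10 rows; each row shifts and turns the commanded pose from where the row before left it, along the tool's axes as they then stand; what a row does not reach is not made up. A row lasts 1/8 s, in which the tool goes at most 62.5 mm and 10.7 degrees, less where a joint would pass 70% of its speed; a pose out of reach is approached as far as the arm can. A call with a number of a shift or a turn outside -1 to 1 is refused whole. A call with a gripper value outside its range is refused whole. The fingers move at their own pace and stop on an object; "newtons" is the grip in N (left out, the last holds). Time passes only in rows, so rows that do not move let the fingers close. It gives the time, the measured TCP pose, the force, the opening and the grip force at its end, in the units of the state.
- ctrl.state(): the state, without advancing time (a new reading comes with each control period).
- get_image(name): name is "scene" or "top" or "wrist"; returns (picture, depth): 384x512x3 uint8, red, green, blue; 384x512 float32, mm along the optical axis (not along the pixel's ray), 0 where there is no reading.
- calibration(name): a dict with "camera_matrix" (3x3 intrinsics, pixels), "camera_from_world" (4x4, takes a point from world to camera coordinates). Camera axes: x right, y up, looking along -z (the intrinsics and any distortion apply to the point x, -y, -z); pixel columns grow to the right and rows downward; lengths in mm; the calibration is good to about 2 mm. A picture is of the moment at which its call begins: read the wrist's pose just before it. calibration takes no time and is no camera call; for the wrist camera it gives the pose at the moment of the call.
- job.hand_in(): hands the job in; it is judged then, once.
The state is a dict: "clock": time; "qpos": joint angles; "qd": joint speeds; "joint_efforts": joint torques, N m; "position": TCP position; "tool_rot": TCP orientation; "ft_force": force on the tool from outside, world axes, zero at the start; "moment": the same for the moment, N m; "finger_gap": finger opening in mm; "gripper_force": force on a finger pad.
Only numpy, scipy, OpenCV 4.12 (cv2) and the standard library are available. Lean on these libraries where they do the work, as an engineer would, in place of code of your own. Each camera call takes 0.05 s, during which the arm holds its last target. There are 200 camera calls.

## Working session

There is one attempt and no reset: what is moved stays moved. The work goes in short steps, Python scripts to look and compute and a tool call to move; the robot and the scene stay as the last step left them, time stands still between calls to the robot, and variables do not carry over. Pictures are saved under pics/ and viewed, at most 10 in all, crops included, and the job is handed in when it is done.

Besides the shell and the picture viewer there is one more tool, called after "Call:" as a command line: name --pt "numbers of a row" for each row, then --argument value for the rest. jog_arm: Moves the arm, as the interface text tells. Its arguments: {"type":"object","properties":{"moves":{"type":"array","items":{"type":"array","items":{"type":"number","minimum":-1,"maximum":1}}},"newtons":{"type":"number"}},"required":["moves"]}

```bash
mkdir -p pics
cat > h.py <<'E'
import numpy as np, cv2
from bench import ctrl,get_image,calibration,job
from scipy.spatial.transform import Rotation as R
def cloud(name):
    rgb,d=get_image(name); c=calibration(name); K=np.array(c["camera_matrix"]); T=np.array(c["camera_from_world"])
    v,u=np.mgrid[:384,:512]; x=(u-K[0,2])/K[0,0]*d; y=(v-K[1,2])/K[1,1]*d
    P=np.stack([x,-y,-d],-1)
    W=(P-T[:3,3])@T[:3,:3]
    W[d==0]=np.nan
    return rgb,d,W
def save(n,rgb): cv2.imwrite(n,rgb[:,:,::-1])
E
python3 - <<'E'
from h import *
print({k:v for k,v in ctrl.state().items()}, ctrl.finger_overhang)
a=cloud("top"); b=cloud("scene")
np.savez("t0.npz",top=a[0],topW=a[2],sc=b[0],scW=b[2])
save("pics/top0.png",a[0]);save("pics/sc0.png",b[0])
print(calibration("top"))
E
```

```text
{'clock': 0.0, 'qpos': array([1.03144372e+00, 3.14020040e-01, 4.49516494e-02, 1.30361853e+00,
       5.03183377e-06, 1.43119796e+00]), 'qd': array([-2.22470304e-05,  2.19239331e-04, -1.33968052e-03, -1.55832962e-03,
       -2.02066283e-03,  1.95736378e-03]), 'joint_efforts': array([ 1.63873997e-04, -4.80625284e+01,  2.98533618e+01,  1.96029874e-02,
       -2.21824080e-04, -1.63433759e-05]), 'position': array([223.52660428, 529.21882194, 241.3865256 ]), 'tool_rot': array([ 1.98548813e-01,  9.80090544e-01, -8.90512620e-04, -3.17149909e-04]), 'ft_force': array([ 0.10235189, -0.34289778, -0.47746962]), 'moment': array([ 0.00257957, -0.00630319, -0.00459652]), 'gripper_force': 0.0, 'finger_gap': 85.58871423909112} 11.0
{'camera_matrix': array([[435.03766638,   0.        , 250.23650184],
       [  0.        , 435.03766638, 194.73625011],
       [  0.        ,   0.        ,   1.        ]]), 'camera_from_world': array([[ 2.78377454e-02, -9.99600599e-01, -4.86856552e-03,
         2.82243172e+01],
       [ 9.94635487e-01,  2.72134044e-02,  9.97981919e-02,
        -5.48534894e+02],
       [-9.96258421e-02, -7.62060469e-03,  9.94995788e-01,
        -1.46710695e+03],
       [ 0.00000000e+00,  0.00000000e+00,  0.00000000e+00,
         1.00000000e+00]])}
```

View pics/top0.png

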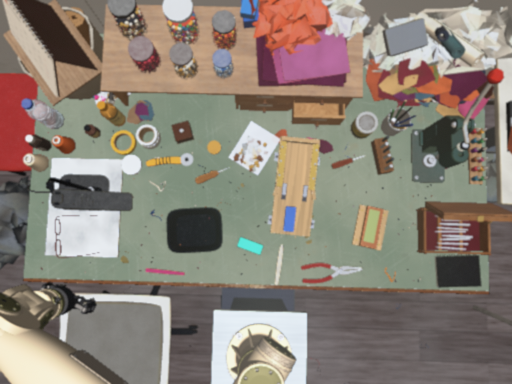

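View pics/sc0.png

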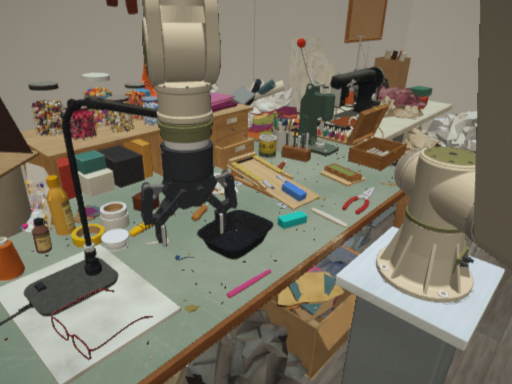

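Blue block is on the ramp foot at top-image (290,218). The turquoise one at (250,246) is the decoy, because the task excludes turquoise. The strop candidate is at (370,227). I'll enlarge to confirm both.

Run:
```python
from h import *
z=np.load("t0.npz");t=z["top"];s=z["sc"]
a=cv2.resize(t[125:275,225:405],(720,600),interpolation=cv2.INTER_CUBIC)
save("pics/crop0.png",a)
W=z["topW"]
for p in [(370,227),(358,215),(383,235),(370,215),(290,218),(195,230),(250,246)]:print(p,W[p[1],p[0]].round())
print("strop x-section row 227");print(np.c_[np.arange(350,392),W[227,350:392],t[227,350:392]].round().astype(int))
```

```text
(370, 227) [ 448. -365.   38.]
(358, 215) [ 489. -332.    6.]
(383, 235) [ 423. -417.   10.]
(370, 215) [ 489. -367.   30.]
(290, 218) [471. -94.  41.]
(195, 230) [422. 231.   7.]
(250, 246) [373.  39.  27.]
strop x-section row 227
[[ 350  447 -305    3  143  154  136]
 [ 351  447 -310   -2  143  154  136]
 [ 352  447 -312    1  141  153  135]
 [ 353  447 -315    3  140  152  133]
 [ 354  448 -319    0  137  141  121]
 [ 355  448 -321    9  158  142  112]
 [ 356  447 -323   12  201  171  131]
 [ 357  448 -327   12  211  179  136]
 [ 358  448 -331    8  210  177  134]
 [ 359  448 -332   19  211  177  134]
 [ 360  448 -336   17  207  174  132]
 [ 361  448 -341    9  189  158  119]
 [ 362  448 -344   12  147  119   88]
 [ 363  448 -343   31  145  103   75]
 [ 364  448 -347   27  183  126   92]
 [ 365  448 -350   28  186  148  105]
 [ 366  448 -354   28  179  176  122]
 [ 367  448 -357   28  177  189  130]
 [ 368  448 -361   26  176  190  131]
 [ 369  448 -363   32  176  190  130]
 [ 370  448 -365   38  177  190  130]
 [ 371  448 -371   29  175  189  129]
 [ 372  449 -375   26  175  189  130]
 [ 373  448 -375   37  176  189  130]
 [ 374  449 -381   28  175  189  129]
 [ 375  449 -383   31  175  186  127]
 [ 376  449 -387   32  176  169  116]
 [ 377  449 -391   27  177  133   94]
 [ 378  449 -395   28  180  120   88]
 [ 379  449 -398   27  181  128   94]
 [ 380  450 -408    4  190  151  113]
 [ 381  450 -408   16  199  167  126]
 [ 382  450 -414    8  202  169  128]
 [ 383  450 -416   12  200  169  127]
 [ 384  450 -421    9  188  164  126]
 [ 385  450 -425    7  165  158  129]
 [ 386  451 -429    4  142  152  131]
 [ 387  451 -434    0  137  150  132]
 [ 388  451 -437   -1  138  150  132]
 [ 389  451 -441    0  139  151  133]
 [ 390  451 -445   -2  140  152  134]
 [ 391  451 -448   -1  140  152  135]]
```

View pics/crop0.png

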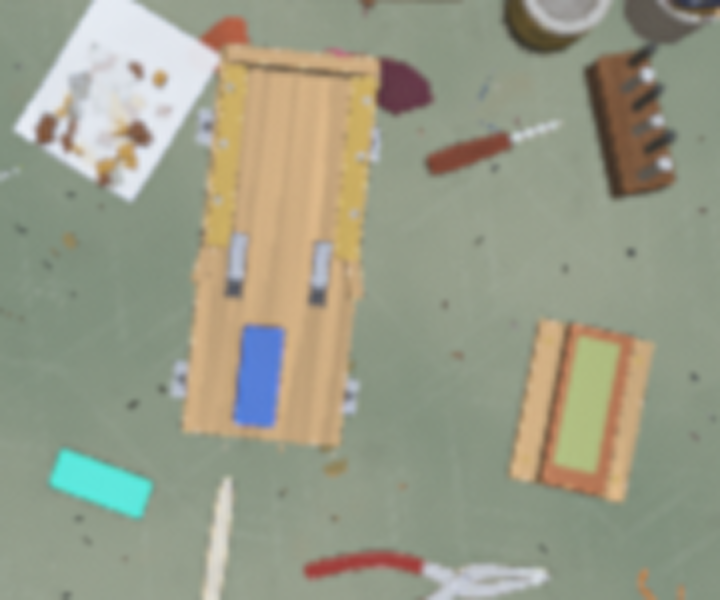

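The crop shows the blue block (260,376) on the ramp foot, pointing uphill. Turquoise (100,483) is the decoy. The strop (582,410) is right side up: orange leather rim, green compound, beech flanges on both sides. Next I'll work out the poses.

```bash
cat >> h.py <<'E'
def ray(name,px,h,c=None):
    "pixels -> world points on plane z=h"
    c=c or calibration(name); K=np.array(c["camera_matrix"]); T=np.array(c["camera_from_world"])
    px=np.atleast_2d(np.array(px,float)); d=np.c_[(px[:,0]-K[0,2])/K[0,0],-(px[:,1]-K[1,2])/K[1,1],-np.ones(len(px))]@T[:3,:3]
    o=-T[:3,:3].T@T[:3,3]; h=np.broadcast_to(h,len(px))
    return o+d*((h-o[2])/d[:,2])[:,None]
def rect(name,mask,h,c=None):
    n,l,s,_=cv2.connectedComponentsWithStats(mask.astype(np.uint8)); i=1+np.argmax(s[1:,4]); v,u=np.nonzero(l==i)
    W=ray(name,np.c_[u,v],h,c)[:,:2].astype(np.float32)
    (cx,cy),_,_=r=cv2.minAreaRect(W); b=cv2.boxPoints(r); e=[b[1]-b[0],b[2]-b[1]]; e=max(e,key=np.linalg.norm)
    return (cx,cy),r[1],np.degrees(np.arctan2(e[1],e[0]))%180, np.r_[u.mean(),v.mean()]
E
python3 - <<'E'
from h import *
z=np.load("t0.npz");t=z["top"];W=z["topW"];hsv=cv2.cvtColor(t,cv2.COLOR_RGB2HSV)
H,S,V=hsv[...,0],hsv[...,1],hsv[...,2]
blue=(H>105)&(H<125)&(S>120)&(V>100); blue[:190]=0;blue[260:]=0;blue[:,:270]=0;blue[:,320:]=0
print("blue",rect("top",blue,44))
tan=(H<20)&(S>70); tan[:200]=0; tan[255:]=0; tan[:,:345]=0; tan[:,395:]=0
g=tan|((H>30)&(H<45)&(S>70)); g[:200]=0;g[255:]=0;g[:,:345]=0;g[:,395:]=0
print("strop",rect("top",g,10))
green=(H>27)&(H<45)&(S>70)&g; print("green",rect("top",green,29))
f=lambda x,y:(x/4+225-.375,y/4+125-.375)
print("stand",ray("top",[f(183,432),f(340,445),f(224,45),f(379,60)],[8,8,78,78]).round(1))
print("catches",ray("top",[f(238,263),f(320,271)],[32,32]).round(1))
black=(V<50); black[:200]=0; black[260:]=0; black[:,:160]=0; black[:,230:]=0
print("tray",rect("top",black,46))
m=(np.abs(W[...,0]-421)<15)&(np.abs(W[...,1]-231)<15); print(np.nanmedian(W[m],0))
E
```

```text
blue ((468.4805908203125, -90.62521362304688), (29.450977325439453, 79.57405090332031), np.float32(174.8057), array([289.15311005, 218.64593301]))
strop ((450.0994567871094, -371.6669921875), (99.31519317626953, 141.8058624267578), np.float32(169.06905), array([369.73357336, 227.00450045]))
green ((453.1441345214844, -371.04522705078125), (31.127077102661133, 107.07971954345703), np.float32(168.8167), array([371.0887372 , 225.72013652]))
stand [[ 420.1  -29.6    8. ]
 [ 412.7 -165.     8. ]
 [ 744.2  -53.7   78. ]
 [ 734.8 -184.    78. ]]
catches [[ 565.3  -72.4   32. ]
 [ 560.3 -142.7   32. ]]
tray ((421.8094482421875, 229.13427734375), (141.02525329589844, 175.438232421875), np.float32(92.67702), array([193.80409914, 229.89180172]))
[421.85884906 231.31078445   3.13247975]
```

```bash
cat >> h.py <<'E'
def Rtool(yaw,pitch=0):
    "yaw deg of the direction u (along gripped length); pitch deg uphill. tool z into surface, y across, nearest of the two half-turns"
    S=R.from_euler('ZY',[yaw,-pitch],degrees=True).as_matrix(); c=R.from_quat(ctrl.state()["tool_rot"])
    o=[R.from_matrix(np.c_[s*S[:,0],-s*S[:,1],-S[:,2]]) for s in (1,-1)]
    return min(o,key=lambda r:(c.inv()*r).magnitude())
def plan(p,Rt):
    s=ctrl.state(); c=R.from_quat(s["tool_rot"])
    r=(c.inv()*Rt).as_rotvec()/(np.pi/2); d=(np.array(p)-s["position"])
    print("pos",s["position"].round(1),"clk",round(s["clock"],2),"rotvec first:",r.round(3),"rows",np.ceil(np.linalg.norm(r)*90/10.7),"| then shift in NEW tool axes (m):",(Rt.inv().apply(d)/1000).round(4),"rows",np.ceil(np.linalg.norm(d)/62.5),"| world d",d.round(1),"| shift in current axes",(c.inv().apply(d)/1000).round(4))
E
python3 - <<'E'
from h import *
Rt=Rtool(-5,8); z=Rt.as_matrix()[:,2]
plan(np.array([470,-91,29])-150*z,Rt)
print(Rt.as_matrix().round(2))
E
```

```text
pos [223.6 529.3 241.5] clk 0.1 rotvec first: [-0.015 -0.088 -0.199] rows 2.0 | then shift in NEW tool axes (m): [-0.267  -0.5965  0.1021] rows 11.0 | world d [ 225.6 -618.5  -64. ] | shift in current axes [-0.4485 -0.4818  0.0646]
[[-0.99  0.09  0.14]
 [ 0.09  1.   -0.01]
 [-0.14  0.   -0.99]]
```

Call:
jog_arm --pt "0 0 0 -0.0075 -0.044 -0.1 1" --pt "0 0 0 -0.0075 -0.044 -0.1 1" --pt "-0.022 -0.05 0.006 0 0 0 1" --pt "-0.022 -0.05 0.006 0 0 0 1" --pt "-0.022 -0.05 0.006 0 0 0 1" --pt "-0.022 -0.05 0.006 0 0 0 1" --pt "-0.022 -0.05 0.006 0 0 0 1" --pt "-0.022 -0.05 0.006 0 0 0 1" --pt "-0.022 -0.05 0.006 0 0 0 1" --pt "-0.022 -0.05 0.006 0 0 0 1"

```text
clock: 1.35
position: [370.2, 114.2, 218.5]
tool_rot: [0.042, 0.997, -0.002, 0.07]
ft_force: [0.8, -0.5, -0.1]
finger_gap: 85.5
gripper_force: 0.0
```

Run:
```python
from h import *
Rt=Rtool(-5,8); z=Rt.as_matrix()[:,2]
plan(np.array([470,-91,29])-150*z,Rt)
```

```text
pos [370.2 114.2 218.5] clk 1.35 rotvec first: [0.001 0.    0.001] rows 1.0 | then shift in NEW tool axes (m): [-0.0898 -0.1957  0.054 ] rows 4.0 | world d [  79.  -203.3  -41. ] | shift in current axes [-0.0893 -0.196   0.0536]
```

Call:
jog_arm --pt "-0.022 -0.048 0.013 0 0 0 1" --pt "-0.022 -0.048 0.013 0 0 0 1" --pt "-0.022 -0.048 0.013 0 0 0 1" --pt "-0.022 -0.048 0.013 0 0 0 1" --pt "0 0 0 0 0 0 1" --pt "0 0 0 0 0 0 1"

```text
clock: 2.1
position: [447.1, -83.1, 178.5]
tool_rot: [0.043, 0.997, -0.002, 0.069]
ft_force: [0.1, 0.5, -0.2]
finger_gap: 85.2
gripper_force: 0.0
```

Run:
```python
from h import *
c=calibration("wrist"); rgb,d,W=cloud("wrist"); np.savez("w1.npz",rgb=rgb,W=W,d=d,K=c["camera_matrix"],T=c["camera_from_world"])
save("pics/w1.png",rgb)
Rt=Rtool(-5,8); z=Rt.as_matrix()[:,2]
plan(np.array([470,-91,29]),Rt)
```

```text
pos [447.2 -82.6 178.8] clk 2.15 rotvec first: [ 0.002 -0.001  0.002] rows 1.0 | then shift in NEW tool axes (m): [-0.0024 -0.0064  0.1516] rows 3.0 | world d [  22.8   -8.4 -149.8] | shift in current axes [-0.0026 -0.0068  0.1516]
```

View pics/w1.png

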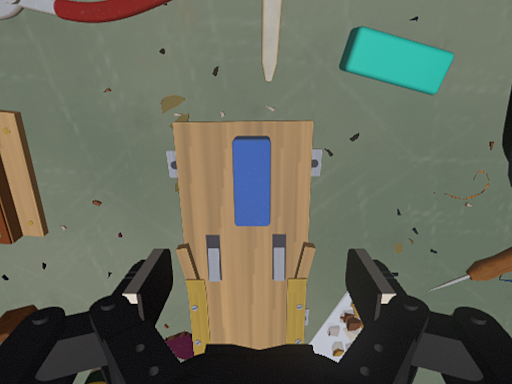

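The wrist view shows the ramp foot (corners ~(175,122),(311,122)), the blue block (252,181), and the catches (213,257),(279,257). The next fit gives the stand pose and the block.

Run:
```python
from h import *
from scipy.optimize import least_squares
z=np.load("w1.npz");rgb=z["rgb"];c=dict(camera_matrix=z["K"],camera_from_world=z["T"])
hsv=cv2.cvtColor(rgb,cv2.COLOR_RGB2HSV);H,S,V=[hsv[...,i].astype(int) for i in range(3)]
blue=(H>105)&(H<125)&(S>110); blue[:125]=0;blue[240:]=0
st=((H<22)&(S>55)&(V>110))|blue
L=[];Rr=[]
for r in range(128,236,4):
    x=252
    if not blue[r,252]: pass
    a=252
    while st[r,a-1]or st[r,a-2]:a-=1
    b=252
    while st[r,b+1]or st[r,b+2]:b+=1
    L.append((a-.5,r));Rr.append((b+.5,r))
low=[]
for u in range(185,305,6):
    col=np.nonzero(st[100:160,u])[0]; low.append((u,100+col.min()-.5))
print(np.array(L)[::6],np.array(Rr)[::6],np.array(low)[::5])
L,Rr,low=map(np.array,(L,Rr,low))
K=c["camera_matrix"];T=c["camera_from_world"]
def proj(P):
    p=P@T[:3,:3].T+T[:3,3]; return np.c_[K[0,2]+K[0,0]*p[:,0]/-p[:,2],K[1,2]-K[1,1]*p[:,1]/-p[:,2]]
def stand(q,uvh):
    x0,y0,yaw=q; uvh=np.atleast_2d(uvh); a=np.radians(8)
    loc=np.c_[uvh[:,0]*np.cos(a)-uvh[:,2]*np.sin(a),uvh[:,1],8+uvh[:,0]*np.sin(a)+uvh[:,2]*np.cos(a)]
    return R.from_euler('z',yaw).apply(loc)+[x0,y0,0]
def dist(pts,A,B):
    A,B=proj(np.array([A,B])); n=np.array([-(B-A)[1],(B-A)[0]])/np.linalg.norm(B-A); return (pts-A)@n
def res(q):
    s=lambda *a:stand(q,a)[0]
    return np.r_[dist(L,s(0,-68,0),s(120,-68,0)),dist(Rr,s(0,68,0),s(120,68,0)),dist(low,s(0,-68,0),s(0,68,0))]
o=least_squares(res,[416,-97,-.068],loss="soft_l1",x_scale=[1,1,.01]);q=o.x
print("stand",q[:2],np.degrees(q[2]),"rms px",np.sqrt(np.mean(o.fun**2)),np.sqrt(np.mean(res(q)**2)))
print("catch steep end px",proj(stand(q,[[174,-36,6],[174,36,6],[129,-36,0],[129,36,0],[182,-52.5,0],[182,52.5,0]])).round(1))
# block: intersect with block-top plane (28 off bed)
v,u=np.nonzero(blue&(V>0)); 
n=R.from_euler('z',q[2]).apply([-np.sin(np.radians(8)),0,np.cos(np.radians(8))]);p0=stand(q,[0,0,28])[0]
oc=-T[:3,:3].T@T[:3,3]; dd=np.c_[(u-K[0,2])/K[0,0],-(v-K[1,2])/K[1,1],-np.ones(len(u))]@T[:3,:3]
P=oc+dd*(((p0-oc)@n)/(dd@n))[:,None]
Q=R.from_euler('z',q[2]).inv().apply(P-[q[0],q[1],0]); uu=np.c_[(Q[:,0]+28*np.sin(np.radians(8)))/np.cos(np.radians(8)),Q[:,1]].astype(np.float32)
print("block rect in u,v (top plane)",cv2.minAreaRect(uu))
m=(blue);print("depth check blue",np.nanmedian(z["W"][...,2][m]),"bed z err",)
B=z["W"][130:230,185:225].reshape(-1,3); X=np.c_[B[:,:2],np.ones(len(B))];print("bed plane",np.linalg.lstsq(X,B[:,2],rcond=None)[0])
np.save("stand.npy",q)
```

```text
[[172.5 128. ]
 [174.5 152. ]
 [177.5 176. ]
 [179.5 200. ]
 [181.5 224. ]] [[312.5 128. ]
 [311.5 152. ]
 [310.5 176. ]
 [309.5 200. ]
 [308.5 224. ]] [[185.  121.5]
 [215.  120.5]
 [245.  120.5]
 [275.  120.5]]
stand [412.04168198 -96.36471393] -4.21164084905557 rms px 11.483097355398645 11.483097355398645
catch steep end px [[214.2 281.6]
 [278.7 280.9]
 [212.6 242.7]
 [278.7 241.9]
 [200.9 284.7]
 [292.8 283.7]]
block rect in u,v (top plane) ((54.12593460083008, 8.1593017578125), (32.78839874267578, 84.56661224365234), 89.9287109375)
depth check blue 42.691062074776866 bed z err
 ** On entry to DLASCL parameter number  4 had an illegal value
 ** On entry to DLASCL parameter number  4 had an illegal valueTraceback (most recent call last):
  File "<stdin>", line 44, in <module>
    x, resids, rank, s = _umath_linalg.lstsq(a, b, rcond,
                         ~~~~~~~~~~~~~~~~~~~^^^^^^^^^^^^^
                                             signature=signature)
                                             ^^^^^^^^^^^^^^^^^^^^
    raise LinAlgError("SVD did not converge in Linear Least Squares")
numpy.linalg.LinAlgError: SVD did not converge in Linear Least Squares
```

```bash
cat >> h.py <<'E'
Q0=np.array([412.4,-96.4,np.radians(-4.2)])
def stand(u,v,h,q=Q0):
    a=np.radians(8); return R.from_euler('z',q[2]).apply([u*np.cos(a)-h*np.sin(a),v,8+u*np.sin(a)+h*np.cos(a)])+[q[0],q[1],0]
def instand(p,q=Q0):
    a=np.radians(8); l=R.from_euler('z',q[2]).inv().apply(np.array(p)-[q[0],q[1],0])-[0,0,8]
    return np.array([l[0]*np.cos(a)+l[2]*np.sin(a),l[1],-l[0]*np.sin(a)+l[2]*np.cos(a)])
E
python3 - <<'E'
from h import *
Rt=Rtool(-4.2,8); print(stand(54,8.2,14)); plan(stand(54,8.2,15),Rt)
E
```

```text
[464.38823113 -91.99569646  29.37910041]
pos [447.2 -82.6 178.8] clk 2.15 rotvec first: [ 0.    -0.001 -0.007] rows 1.0 | then shift in NEW tool axes (m): [ 0.0031 -0.0081  0.1494] rows 3.0 | world d [  17.1   -9.4 -148.4] | shift in current axes [ 0.0028 -0.0082  0.1494]
```

Call:
jog_arm --pt "0.003 -0.008 0.03 0 0 -0.007 1" --pt "0 0 0.05 0 0 0 1" --pt "0 0 0.045 0 0 0 1" --pt "0 0 0.022 0 0 0 1" --pt "0 0 0.002 0 0 0 1" --pt "0 0 0 0 0 0 0.3" --pt "0 0 0 0 0 0 0.3" --pt "0 0 0 0 0 0 0.3" --pt "0 0 0 0 0 0 0.3" --newtons 40

```text
clock: 3.28
position: [465.8, -92.9, 32.4]
tool_rot: [0.037, 0.997, -0.003, 0.071]
ft_force: [-1.4, 1.3, 7.3]
finger_gap: 34.4
gripper_force: 40.6
```

Call:
jog_arm --pt "0 0 -0.03 0 0 0 0.2" --pt "0 0 -0.06 0 0 0 0.2" --pt "0 0 -0.05 0 0 0 0.2" --pt "0 0 0 0 0 0 0.2"

```text
clock: 3.78
position: [448.1, -92.5, 174.5]
tool_rot: [0.037, 0.997, -0.004, 0.074]
ft_force: [0.9, -0.7, -0.5]
finger_gap: 34.7
gripper_force: 40.2
```

Run:
```python
from h import *
print(instand([465.8,-92.9,32.4]),ctrl.state()["qpos"],ctrl.state()["finger_gap"],ctrl.state()["gripper_force"])
Rt=Rtool(-4.2,0); plan([422,231,150],Rt)
```

```text
[55.88028818  7.4015204  16.78633043] [-0.40888304  0.00629795 -0.50559456  0.91774594  0.04587447 -0.3313697 ] 34.6531316787116 40.19034504890442
pos [448.1 -92.5 174.5] clk 3.77 rotvec first: [-0.002  0.094 -0.001] rows 1.0 | then shift in NEW tool axes (m): [0.0497 0.3207 0.0245] rows 6.0 | world d [-26.1 323.5 -24.5] | shift in current axes [0.053  0.3207 0.0159]
```

Call:
jog_arm --pt "0 0 0 0 0.094 0 0.2" --pt "0.008 0.0535 0 0 0 0 0.2" --pt "0.008 0.0535 0 0 0 0 0.2" --pt "0.008 0.0535 0 0 0 0 0.2" --pt "0.008 0.0535 0 0 0 0 0.2" --pt "0.008 0.0535 0 0 0 0 0.2" --pt "0.008 0.0535 0 0 0 0 0.2" --pt "0 0 0 0 0 0.115 0.2" --pt "0 0 0 0 0 0.115 0.2" --pt "0 0 0 0 0 0.115 0.2"

```text
clock: 5.03
position: [420.7, 232.5, 168.8]
tool_rot: [0.306, 0.952, -0.001, -0.005]
ft_force: [-0.1, -0.1, 0.1]
finger_gap: 34.2
gripper_force: 40.3
```

Call:
jog_arm --pt "0 0 0.01 0 0 0.115 0.2" --pt "0 0 0.01 0 0 0.115 0.2" --pt "0 0 0.01 0 0 0.115 0.2" --pt "0 0 0.01 0 0 0.115 0.2" --pt "0 0 0.01 0 0 0.115 0.2" --pt "0 0 0 0 0 0 0.2"

```text
clock: 5.78
position: [419.8, 232.0, 118.5]
tool_rot: [0.688, 0.726, -0.004, -0.004]
ft_force: [0.7, 0.5, -0.3]
finger_gap: 34.6
gripper_force: 40.3
```

Run:
```python
from h import *
Rt=Rtool(92.7,0); plan([422,231,20.5],Rt)
rgb,d,W=cloud("wrist"); save("pics/w2.png",rgb)
```

```text
pos [419.8 232.  118.5] clk 5.78 rotvec first: [-0.007 -0.     0.004] rows 1.0 | then shift in NEW tool axes (m): [-0.0011  0.0021  0.098 ] rows 2.0 | world d [  2.2  -1.  -98. ] | shift in current axes [-0.0011  0.0032  0.098 ]
```

View pics/w2.png

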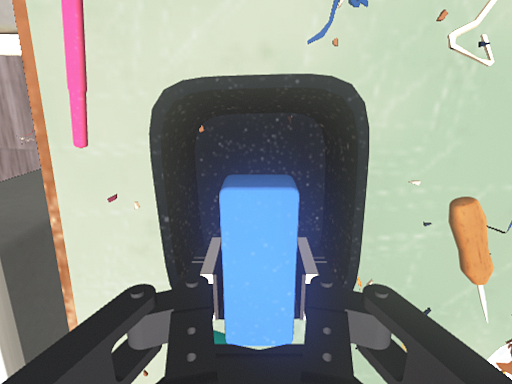

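The block is held (258,260), lined up with the tray floor (260,190), so I can lower it.

Call:
jog_arm --pt "0 0.002 0.045 0 0 0 0.2" --pt "0 0.001 0.035 -0.006 0 0 0.2" --pt "0 0 0.015 0 0 0 0.2" --pt "0 0 0 0 0 0 0.2"

```text
clock: 6.32
position: [422.9, 232.5, 24.7]
tool_rot: [0.688, 0.726, 0.0, -0.0]
ft_force: [-1.6, -0.1, -0.4]
finger_gap: 34.2
gripper_force: 40.4
```

Call:
jog_arm --pt "0 0 0.003 0 0 0 0.2" --pt "0 0 0.002 0 0 0 0.2" --pt "0 0 0 0 0 0 0.2"

```text
clock: 6.7
position: [423.9, 232.9, 20.7]
tool_rot: [0.689, 0.725, 0.001, 0.0]
ft_force: [0.9, 0.2, -0.7]
finger_gap: 34.2
gripper_force: 40.4
```

Call:
jog_arm --pt "0 0 0.0015 0 0 0 0.2" --pt "0 0 0 0 0 0 0.2" --pt "0 0 0 0 0 0 0.6" --pt "0 0 0 0 0 0 0.6" --pt "0 0 0 0 0 0 0.6" --pt "0 0 -0.03 0 0 0 0.6" --pt "0 0 -0.05 0 0 0 0.6" --pt "0 0 -0.05 0 0 0 0.6"

```text
clock: 7.7
position: [422.8, 232.3, 149.6]
tool_rot: [0.689, 0.725, 0.0, -0.0]
ft_force: [1.4, 0.1, -1.4]
finger_gap: 51.0
gripper_force: 0.0
```

Run:
```python
from h import *
Rt=Rtool(169-180,0); plan([450,-371,170],Rt); print(ctrl.state()["qpos"])
for s in (89,91): pass
```

```text
pos [422.8 232.3 149.6] clk 7.7 rotvec first: [ 0.001 -0.    -0.845] rows 8.0 | then shift in NEW tool axes (m): [-0.1418 -0.5871 -0.0204] rows 10.0 | world d [  27.2 -603.3   20.4] | shift in current axes [-0.6039 -0.0039 -0.0209]
[ 3.35484547e-01  1.86036203e-01 -3.55637964e-01  1.02852779e+00
  6.61006346e-04  1.85477786e+00]
```

Call:
jog_arm --pt "0 0 -0.003 0 0 -0.106 0.8" --pt "0 0 -0.003 0 0 -0.106 1" --pt "0 0 -0.003 0 0 -0.106 1" --pt "0 0 -0.003 0 0 -0.106 1" --pt "0 0 -0.003 0 0 -0.106 1" --pt "0 0 -0.003 0 0 -0.106 1" --pt "0 0 -0.003 0 0 -0.106 1" --pt "0 0 0 0 0 -0.103 1" --pt "-0.014 -0.0587 0 0 0 0 1" --pt "-0.014 -0.0587 0 0 0 0 1"

```text
clock: 8.95
position: [428.2, 111.3, 169.3]
tool_rot: [0.094, 0.996, 0.001, 0.001]
ft_force: [0.9, -0.4, -0.9]
finger_gap: 85.5
gripper_force: 0.0
```

Call:
jog_arm --pt "-0.014 -0.0587 0 0 0 0 1" --pt "-0.014 -0.0587 0 0 0 0 1" --pt "-0.014 -0.0587 0 0 0 0 1" --pt "-0.014 -0.0587 0 0 0 0 1" --pt "-0.014 -0.0587 0 0 0 0 1" --pt "-0.014 -0.0587 0 0 0 0 1" --pt "-0.014 -0.0587 0 0 0 0 1" --pt "-0.014 -0.0587 0 0 0 0 1" --pt "0 0 0 0 0 0 1" --pt "0 0 0 0 0 0 1"

```text
clock: 10.2
position: [448.1, -370.0, 168.2]
tool_rot: [0.096, 0.995, 0.001, 0.0]
ft_force: [-0.0, 0.4, 0.3]
finger_gap: 85.5
gripper_force: 0.0
```

Run:
```python
from h import *
Rt=Rtool(169-180,0); plan([450,-371,29],Rt)
c=calibration("wrist"); rgb,d,W=cloud("wrist"); save("pics/w3.png",rgb); np.savez("w3.npz",rgb=rgb,W=W,K=c["camera_matrix"],T=c["camera_from_world"])
```

```text
pos [ 448.1 -370.   168.2] clk 10.2 rotvec first: [ 0.002 -0.    -0.   ] rows 1.0 | then shift in NEW tool axes (m): [-0.0021 -0.0006  0.1392] rows 3.0 | world d [   1.9   -1.  -139.2] | shift in current axes [-0.0021 -0.0011  0.1392]
```

View pics/w3.png

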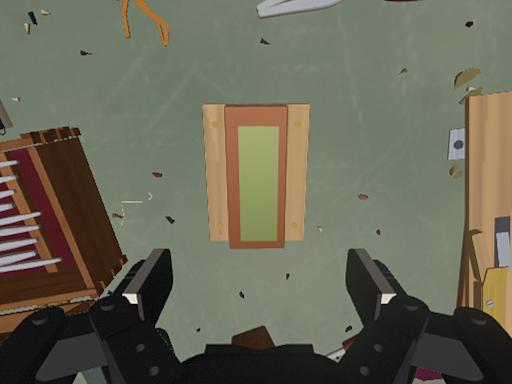

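The strop is at (257,175): leather rim (226–288 × 106–248), sole flanges out to 204–310.

Run:
```python
from h import *
z=np.load("w3.npz");rgb=z["rgb"];c=dict(camera_matrix=z["K"],camera_from_world=z["T"])
hsv=cv2.cvtColor(rgb,cv2.COLOR_RGB2HSV);H,S,V=[hsv[...,i].astype(int) for i in range(3)]
sel=np.zeros(H.shape,bool); sel[90:260,195:320]=1
leather=sel&(((H<13)&(S>110)&(V>130))|((H>25)&(H<45)&(S>70)))
allm=sel&(((H<22)&(S>60)&(V>100))|((H>25)&(H<45)&(S>70)))
print(rect("wrist",leather,29,c)); print(rect("wrist",allm,10,c))
p=ray("wrist",[(226,106),(286,106),(230,248),(285,248)],29,c);print(p.round(1))
p=ray("wrist",[(203.5,104),(309.5,104),(210,240),(303,240)],10,c);print(p.round(1),p.mean(0))
```

```text
((444.32940673828125, -372.4717102050781), (54.08589172363281, 135.8861846923828), np.float32(169.15471), array([255.62530075, 174.61998227]))
((449.243408203125, -373.30487060546875), (99.59049987792969, 148.5095672607422), np.float32(169.13559), array([256.0758395 , 172.97495731]))
[[ 372.7 -384.7   29. ]
 [ 382.6 -333.8   29. ]
 [ 507.  -411.3   29. ]
 [ 517.6 -357.2   29. ]]
[[ 367.2 -406.7   10. ]
 [ 385.9 -310.6   10. ]
 [ 503.2 -434.    10. ]
 [ 522.2 -336.9   10. ]] [ 444.64828987 -372.04436858   10.        ]
```

Run:
```python
from h import *
plan([444.5,-372.3,34],Rtool(-10.85,0))
```

```text
pos [ 448.3 -369.3  168.4] clk 10.25 rotvec first: [ 0.002 -0.    -0.001] rows 1.0 | then shift in NEW tool axes (m): [ 0.0031 -0.0037  0.1344] rows 3.0 | world d [  -3.8   -3.  -134.4] | shift in current axes [ 0.0031 -0.0041  0.1344]
```

Call:
jog_arm --pt "0.003 -0.004 0.03 0 0 0 0.8" --pt "0 0 0.05 0 0 0 0.8" --pt "0 0 0.04 0 0 0 0.8" --pt "0 0 0.014 0 0 0 0.8" --pt "0 0 0 0 0 0 0.8" --pt "0 0 0 0 0 0 0.8"

```text
clock: 11.0
position: [446.3, -374.3, 36.8]
tool_rot: [0.095, 0.995, -0.0, 0.002]
ft_force: [1.0, 0.7, 0.3]
finger_gap: 68.2
gripper_force: 0.0
```

Call:
jog_arm --pt "0 0 0.003 0 0 0 0.8" --pt "0 0 0.002 0 0 0 0.8" --pt "0 0 0.001 0 0 0 0.8"

```text
clock: 11.38
position: [445.2, -373.8, 29.1]
tool_rot: [0.096, 0.995, 0.001, 0.001]
ft_force: [0.8, 0.2, -0.3]
finger_gap: 68.3
gripper_force: 0.0
```

Call:
jog_arm --pt "0 0 0.002 0 0 0 0.8" --pt "0 0 0.002 0 0 0 0.8" --pt "0 0 0 0 0 0 0.8"

```text
clock: 11.75
position: [445.0, -373.5, 24.6]
tool_rot: [0.096, 0.995, 0.001, 0.0]
ft_force: [-0.6, 0.0, -0.1]
finger_gap: 68.5
gripper_force: 0.0
```

Call:
jog_arm --pt "0 0 0.002 0 0 0 0.8" --pt "0 0 0.001 0 0 0 0.8" --pt "0 0 0 0 0 0 0.8"

```text
clock: 12.12
position: [445.1, -373.5, 21.8]
tool_rot: [0.096, 0.995, 0.001, 0.001]
ft_force: [-0.9, 0.1, 0.7]
finger_gap: 68.2
gripper_force: 0.0
```

Call:
jog_arm --pt "0 0 0.0015 0 0 0 0.8" --pt "0 0 0.0015 0 0 0 0.8" --pt "0 0 0 0 0 0 0.8"

```text
clock: 12.5
position: [445.1, -373.5, 18.7]
tool_rot: [0.096, 0.995, 0.001, 0.001]
ft_force: [0.0, 0.6, 0.0]
finger_gap: 68.2
gripper_force: 0.0
```

Call:
jog_arm --pt "0 0 0.0015 0 0 0 0.8" --pt "0 0 0.001 0 0 0 0.8" --pt "0 0 0 0 0 0 0.8"

```text
clock: 12.88
position: [445.1, -373.5, 16.3]
tool_rot: [0.096, 0.995, 0.001, 0.001]
ft_force: [-0.3, -1.1, 0.4]
finger_gap: 68.4
gripper_force: 0.0
```

Call:
jog_arm --pt "0 0 0.0015 0 0 0 0.8" --pt "0 0 0.001 0 0 0 0.8" --pt "0 0 0 0 0 0 0.8"

```text
clock: 13.25
position: [445.2, -373.6, 13.9]
tool_rot: [0.096, 0.995, 0.001, 0.001]
ft_force: [0.0, 0.3, 0.7]
finger_gap: 68.2
gripper_force: 0.2
```

Call:
jog_arm --pt "0 0 -0.006 0 0 0 0.8" --pt "0 0 -0.002 0 0 0 0.8" --pt "0 0 0 0 0 0 0.5" --pt "0 0 0 0 0 0 0.5" --pt "0 0 0 0 0 0 0.5" --pt "0 0 0 0 0 0 0.5" --newtons 60

```text
clock: 14.0
position: [445.7, -373.8, 22.9]
tool_rot: [0.096, 0.995, 0.0, 0.001]
ft_force: [-1.2, 0.7, 6.3]
finger_gap: 54.2
gripper_force: 64.5
```

Call:
jog_arm --pt "0 0 -0.02 0 0 0 0.5" --pt "0 0 -0.05 0 0 0 0.5" --pt "0 0 -0.05 0 0 0 0.5" --pt "0 0 -0.03 0 0 0 0.5" --pt "0 0 0 0 0 0 0.5"

```text
clock: 14.62
position: [446.0, -374.9, 174.1]
tool_rot: [0.096, 0.995, -0.001, 0.002]
ft_force: [0.6, -0.6, -3.5]
finger_gap: 53.8
gripper_force: 64.6
```

Run:
```python
from h import *
plan(stand(78,0,122),Rtool(-4.2,8)); print(ctrl.state()["qpos"])
```

```text
pos [ 446.  -374.9  174.1] clk 14.62 rotvec first: [-0.006 -0.086 -0.075] rows 1.0 | then shift in NEW tool axes (m): [-0.0015  0.2753  0.0349] rows 5.0 | world d [ 26.5 274.1 -34.4] | shift in current axes [0.0264 0.2742 0.0339]
[-0.83769753  0.35127104 -0.06891532  1.14574511  0.00187912 -0.64584206]
```

Call:
jog_arm --pt "0 0 0 -0.003 -0.043 -0.038 0.5" --pt "0 0 0 -0.003 -0.043 -0.037 0.5" --pt "0 0.055 0 0 0 0 0.5" --pt "0 0.055 0.005 0 0 0 0.5" --pt "0 0.055 0.005 0 0 0 0.5" --pt "0 0.055 0.01 0 0 0 0.5" --pt "-0.0015 0.055 0.01 0 0 0 0.5" --pt "0 0 0 0 0 0 0.5" --pt "0 0 0 0 0 0 0.5"

```text
clock: 15.75
position: [469.9, -99.4, 141.6]
tool_rot: [0.036, 0.997, -0.001, 0.067]
ft_force: [0.0, 0.6, -2.8]
finger_gap: 54.5
gripper_force: 65.0
```

Run:
```python
from h import *
print(instand(ctrl.state()["position"])); plan(stand(78,0,30),Rtool(-4.2,8))
rgb,d,W=cloud("wrist"); save("pics/w4.png",rgb)
```

```text
[ 75.55611956   1.26559269 124.27291503]
pos [469.9 -99.4 141.6] clk 15.75 rotvec first: [ 0.002 -0.004  0.   ] rows 1.0 | then shift in NEW tool axes (m): [-0.0024 -0.0013  0.0943] rows 2.0 | world d [ 15.4  -2.4 -93. ] | shift in current axes [-0.003  -0.0016  0.0943]
```

View pics/w4.png

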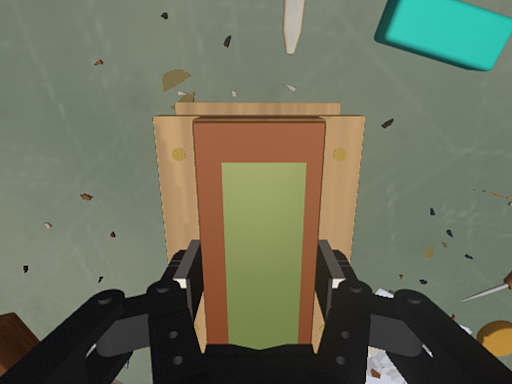

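The strop is held level and centred over the foot: strop columns 154–366, stand 176–340. I'll lower it now.

Call:
jog_arm --pt "-0.003 -0.001 0.035 0 -0.004 0 0.5" --pt "0 0 0.04 0 0 0 0.5" --pt "0 0 0.018 0 0 0 0.5" --pt "0 0 0.004 0 0 0 0.5" --pt "0 0 0 0 0 0 0.5" --pt "0 0 0 0 0 0 0.5"

```text
clock: 16.55
position: [488.1, -102.6, 48.6]
tool_rot: [0.037, 0.997, -0.002, 0.072]
ft_force: [0.3, 0.7, -2.7]
finger_gap: 53.9
gripper_force: 65.0
```

Run:
```python
from h import *
print(instand(ctrl.state()["position"])); plan(stand(78,0,23),Rtool(-4.2,8))
```

```text
[80.85345514 -0.64417382 29.63572616]
pos [ 488.1 -102.6   48.6] clk 16.55 rotvec first: [ 0.001  0.003 -0.001] rows 1.0 | then shift in NEW tool axes (m): [0.0029 0.0006 0.0066] rows 1.0 | world d [-1.8  0.8 -7. ] | shift in current axes [0.0029 0.0006 0.0066]
```

Call:
jog_arm --pt "0.003 0.001 0.003 0 0.003 0 0.5" --pt "0 0 0.002 0 0 0 0.5" --pt "0 0 0.001 0 0 0 0.5" --pt "0 0 0 0 0 0 0.5" --pt "0 0 0 0 0 0 0.5"

```text
clock: 17.18
position: [485.3, -100.6, 41.4]
tool_rot: [0.037, 0.997, -0.001, 0.069]
ft_force: [-1.5, 0.6, 2.2]
finger_gap: 54.3
gripper_force: 65.5
```

Call:
jog_arm --pt "0 0 0.001 0 0 0 0.5" --pt "0 0 0 0 0 0 0.5"

```text
clock: 17.42
position: [485.3, -100.6, 41.3]
tool_rot: [0.037, 0.997, -0.001, 0.069]
ft_force: [-5.8, 1.5, 11.7]
finger_gap: 54.6
gripper_force: 66.8
```

Run:
```python
from h import *
print(ctrl.state()["ft_force"],instand(ctrl.state()["position"])); plan(stand(78,0,23),Rtool(-4.2,8))
```

```text
[-5.82594901  1.48495454 11.70025207] [76.98282886  1.15518843 22.802417  ]
pos [ 485.3 -100.6   41.3] clk 17.43 rotvec first: [ 0.002 -0.001 -0.001] rows 1.0 | then shift in NEW tool axes (m): [-0.001  -0.0012 -0.0002] rows 1.0 | world d [ 0.9 -1.2  0.3] | shift in current axes [-0.001  -0.0012 -0.0002]
```

Call:
jog_arm --pt "-0.005 -0.001 -0.0005 0 0 0 0.5" --pt "-0.01 0 0 0 0 0 0.5" --pt "-0.01 0 0 0 0 0 0.5" --pt "-0.01 0 0 0 0 0 0.5" --pt "0 0 0 0 0 0 0.5"

```text
clock: 18.05
position: [520.9, -104.5, 46.0]
tool_rot: [0.037, 0.997, -0.001, 0.07]
ft_force: [-1.0, -0.4, 2.8]
finger_gap: 54.5
gripper_force: 66.8
```

Run:
```python
from h import *
s=ctrl.state();print(s["ft_force"],s["moment"],instand(s["position"])); plan(stand(150,0,22.8),Rtool(-4.2,8))
```

```text
[-1.01249527 -0.42604959  2.80877467] [-0.05731883 -0.02057077  0.03929024] [113.07487832  -0.14986659  22.43163183]
pos [ 520.9 -104.5   46. ] clk 18.05 rotvec first: [ 0.002  0.    -0.   ] rows 1.0 | then shift in NEW tool axes (m): [-0.0369  0.0001 -0.0004] rows 1.0 | world d [36.4 -2.5  5.5] | shift in current axes [-0.0369  0.0002 -0.0003]
```

Call:
jog_arm --pt "-0.01 0 0 0 0 0 0.5" --pt "-0.01 0 0 0 0 0 0.5" --pt "-0.01 0 0 0 0 0 0.5" --pt "-0.01 0 0 0 0 0 0.5" --pt "-0.01 0 0 0 0 0 0.5" --pt "0 0 0 0 0 0 0.5"

```text
clock: 18.8
position: [567.7, -107.6, 52.5]
tool_rot: [0.037, 0.997, -0.001, 0.068]
ft_force: [-7.8, 0.4, 9.6]
finger_gap: 54.3
gripper_force: 67.7
```

Run:
```python
from h import *
s=ctrl.state();print(s["ft_force"],s["moment"],instand(s["position"])); plan(stand(246,0,22.8),Rtool(-4.2,8))
```

```text
[-7.7842788   0.38906221  9.60220756] [ 0.13649633  1.29975952 -0.07095916] [160.37387584   0.24650514  22.43154375]
pos [ 567.7 -107.6   52.5] clk 18.8 rotvec first: [ 0.002 -0.003 -0.001] rows 1.0 | then shift in NEW tool axes (m): [-0.0856 -0.0002 -0.0004] rows 2.0 | world d [84.5 -6.5 12.3] | shift in current axes [-0.0856 -0.0002 -0.0007]
```

Call:
jog_arm --pt "-0.01 0 -0.0005 0 0 0 0.5" --pt "-0.01 0 0 0 0 0 0.5" --pt "-0.01 0 0 0 0 0 0.5" --pt "-0.01 0 0 0 0 0 0.5" --pt "-0.01 0 0 0 0 0 0.5" --pt "-0.01 0 0 0 0 0 0.5" --pt "0 0 0 0 0 0 0.5"

```text
clock: 19.68
position: [629.1, -112.4, 61.2]
tool_rot: [0.037, 0.997, -0.001, 0.069]
ft_force: [-2.9, 0.9, 3.2]
finger_gap: 54.3
gripper_force: 67.0
```

Run:
```python
from h import *
s=ctrl.state();print(s["ft_force"],s["moment"],instand(s["position"])); plan(stand(246,0,22.8),Rtool(-4.2,8))
```

```text
[-2.88382348  0.90695696  3.22433156] [ 0.00726025  0.39803305 -0.03827506] [ 2.22549758e+02 -4.24356177e-02  2.24741470e+01]
pos [ 629.1 -112.4   61.2] clk 19.68 rotvec first: [ 0.002 -0.001 -0.   ] rows 1.0 | then shift in NEW tool axes (m): [-0.0235  0.     -0.0003] rows 1.0 | world d [23.1 -1.7  3.6] | shift in current axes [-0.0234  0.0001 -0.0003]
```

Call:
jog_arm --pt "-0.008 0 0 0 0 0 0.5" --pt "-0.007 0 0 0 0 0 0.5" --pt "-0.004 0 0 0 0 0 0.5" --pt "-0.002 0 0 0 0 0 0.5" --pt "0 0 0 0 0 0 0.5"

```text
clock: 20.3
position: [647.8, -113.6, 63.9]
tool_rot: [0.037, 0.997, -0.001, 0.068]
ft_force: [-7.3, 0.1, 6.0]
finger_gap: 53.9
gripper_force: 67.3
```

Call:
jog_arm --pt "-0.002 0 0 0 0 0 0.5" --pt "-0.001 0 0 0 0 0 0.5" --pt "0 0 0 0 0 0 0.5"

```text
clock: 20.68
position: [650.7, -113.8, 64.3]
tool_rot: [0.037, 0.997, -0.001, 0.068]
ft_force: [-7.6, 1.0, 6.2]
finger_gap: 54.2
gripper_force: 67.3
```

Call:
jog_arm --pt "-0.001 0 0 0 0 0 0.5" --pt "-0.001 0 0 0 0 0 0.5" --pt "0 0 0 0 0 0 0.5"

```text
clock: 21.05
position: [652.7, -114.0, 64.6]
tool_rot: [0.037, 0.997, -0.001, 0.068]
ft_force: [-6.5, 1.4, 5.8]
finger_gap: 54.1
gripper_force: 67.2
```

Call:
jog_arm --pt "-0.001 0 0 0 0 0 0.5" --pt "-0.001 0 0 0 0 0 0.5" --pt "0 0 0 0 0 0 0.5"

```text
clock: 21.42
position: [653.9, -114.1, 64.7]
tool_rot: [0.037, 0.997, -0.001, 0.067]
ft_force: [-8.9, 0.1, 7.4]
finger_gap: 54.1
gripper_force: 67.5
```

Call:
jog_arm --pt "-0.001 0 0 0 0 0 0.5" --pt "-0.001 0 0 0 0 0 0.5" --pt "0 0 0 0 0 0 0.5"

```text
clock: 21.8
position: [653.9, -114.1, 64.7]
tool_rot: [0.037, 0.997, -0.001, 0.065]
ft_force: [-15.8, 1.0, 12.3]
finger_gap: 54.4
gripper_force: 68.0
```

Run:
```python
from h import *
s=ctrl.state();print(s["ft_force"],s["moment"],instand(s["position"]))
rgb,d,W=cloud("wrist"); rgb2=get_image("top")[0]
save("pics/w5.png",np.hstack([rgb[:,56:456],cv2.resize(rgb2[125:245,250:350],(320,384),interpolation=cv2.INTER_CUBIC)]))
```

```text
[-15.7586866    0.95809778  12.34669282] [0.00892568 2.642969   0.07627351] [2.47667547e+02 7.68146989e-02 2.24382274e+01]
```

View pics/w5.png

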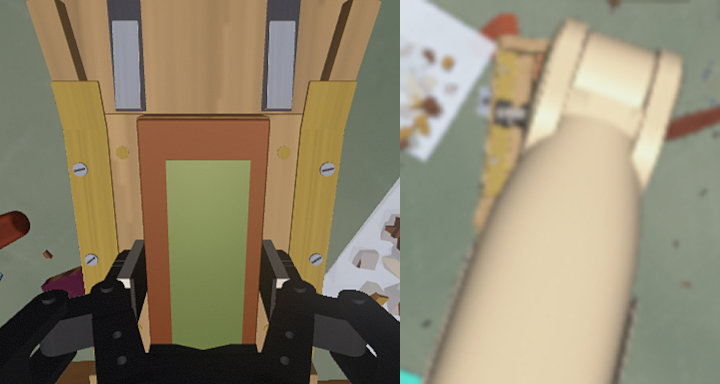

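The strop rests against the stop: another 2 mm of push gave no motion and the force doubled. Both catches' steep ends stand just behind the sole, at (128,108) and (279,108). I'll release it.

Call:
jog_arm --pt "0 0 -0.001 0 0 0 0.5" --pt "0 0 0 0 0 0 0.75" --pt "0 0 0 0 0 0 0.75" --pt "0 0 -0.01 0 0 0 0.75" --pt "0 0 -0.04 0 0 0 0.8" --pt "0 0 -0.05 0 0 0 1" --pt "0.03 0 -0.05 0 0 0 1" --pt "0.05 0 0 0 0 0 1" --pt "0 0 0 0 0 0 1" --pt "0 0 0 0 0 0 1"

```text
clock: 23.15
position: [559.1, -107.8, 205.0]
tool_rot: [0.037, 0.997, -0.001, 0.07]
ft_force: [0.4, 0.1, 0.1]
finger_gap: 85.3
gripper_force: 0.0
```

Run:
```python
from h import *
s=ctrl.state();print(s["ft_force"],s["position"])
rgb,d,W=cloud("wrist"); t=get_image("scene")[0]
save("pics/w6.png",np.hstack([rgb[:,100:420],cv2.resize(t[140:300,180:380],(480,384),interpolation=cv2.INTER_CUBIC)]))
```

```text
[0.36613114 0.11216232 0.09033562] [ 559.10469603 -107.75736413  204.95847976]
```

View pics/w6.png

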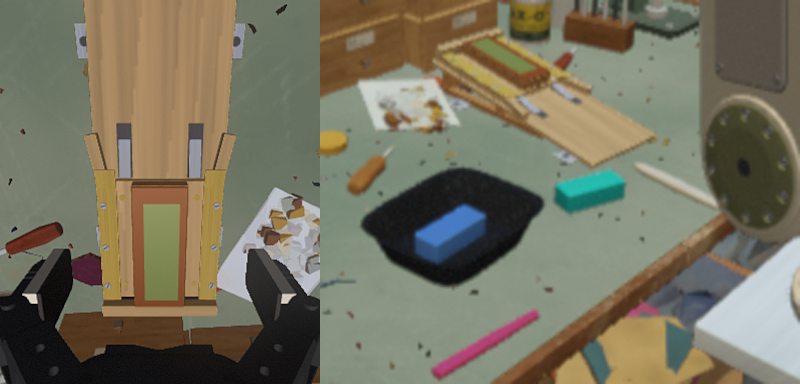

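The strop lies against the top stop (160,305), the catches stand free behind it, and the blue block lies flat in the tray. The robot is clear, so I'm handing in.

```bash
python3 -c "
from h import *
print(job.hand_in())"
```

```text
the job is handed in; nothing more can be done
None
```

Handed in at about 23 s on the robot's clock: the blue block lies flat in the black tray, and the strop is leather side up against the top stop with both catches up behind it by the last wrist picture (the catch joints were not measured); I touched nothing else.

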